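# Brush out the bathroom tumbler and reset its days drum

### The job

Clean the blue tumbler: lift the long green-handled brush out of the grey basket, scrub up and down inside the tumbler with two full strokes (down to the bottom, up to near the rim, down to the bottom again), and stand the brush back in its compartment of the basket. Then reset the days-since-cleaned counter by pressing its yellow plunger fully down, letting it rise each time, until the coral panel is on top between the two pointers; do not touch the drum itself. Leave the tumbler standing where it is and the other things undisturbed.

Things in the scene. Friction and masses are not known exactly. Their poses are not given: they have to be found in the camera images.
- basket: Fixed grey basket, left or right on the table, on a white tiled upstand (30 mm thick, 200 wide, 130 high) at its +x side. Origin on the table under its centre, z up. Outside 62 (x) by 150 (y) mm, walls 4 mm, inner floor 24, rim 110 mm above the table. Brush compartment (54 x 56 mm) at the -y end, conditioner bottle in the larger +y one. Lid hangs open on the -x side, to 45 mm from the origin.
- slot (a point): Centre of the inner floor of the basket's brush compartment, 24 mm above the table (44 mm to the basket's -y). The compartment is 86 mm deep.
- brush: Long bottle brush, 200 mm, 90 g, standing upright and loose in its compartment. Origin: centre of the underside of the brush head; z up along the handle. White and green bristle head, round, 36 mm diameter, 60 mm high; thin steel shaft 10 mm diameter; round green handle 22 mm diameter from 118 to 200 mm above the origin. Grip the handle.
- tumbler: Blue ceramic tumbler, loose, upright, open on top, about 84 mm diameter at the rim, 100 mm high, 4 mm wall. Origin: centre of its underside.
- tumbler_in (a point): Centre of the tumbler's inner floor; z up. The rim is about 95 mm above it. Bottom of a stroke: brush underside less than 22 mm above this point; top of a stroke: more than 50 mm above it, still over the tumbler.
- pointer (a point): Point between the counter's two dark pointers, 94 mm above the table, where the top panel's middle belongs. Axes: z up, y along the drum's axis to the plunger 46 mm away. The fixed white counter (110 x by 106 y mm) stands left or right, opposite the basket. Its eight-sided drum is 84 mm across flats, 40 mm wide: one plain coral panel, the others have 1 to 7 dark dots.
- coral_panel (a point): Centre of the coral panel's face on the drum's outside, 42 mm from the drum's axis (the axis is 52 mm above the table). At the pointer when the job is done.
- drum (a joint): Turn of the drum, rad: 0 (or a multiple of 6.283) = coral on top. Grows with presses only, and stays when the plunger rises. Starts at -3.75 to -1.75, maybe between panels. Each full press ends with a panel on top: 0.785 rad further; a first press from between panels moves it nearly 0 to 1.1 rad. An incomplete press turns it in part; the next full press completes it.
- plunger (a joint): Travel of the plunger, m: 0 up, 0.023 fully down. It springs back by itself when released.
- plunger_top (a point): Centre of the top of the round yellow plunger cap, 36 mm diameter, 130 mm above the table when up; pressed straight down by 23 mm. The spring and the ratchet take 1 to 8 N, so a force stop below 10 N may end the press early; then comes a hard stop.
- conditioner: Closed coral conditioner bottle, 48 mm diameter, 115 mm high, standing in the basket's larger compartment; bystander. Origin under its centre.
- jar: Small white ceramic jar with wooden cap, 68 mm diameter, 78 mm high; bystander. Origin under its centre.
- scrubber: Turquoise ridged silicone face scrubber, disc of 72 mm diameter, 20 mm high; bystander. Origin under its centre.
- scraper: Stainless steel tongue scraper lying flat, about 130 mm long along its x, fork 50 mm wide, 5 mm thick; bystander. Origin on its underside near its middle.
- nail_brush: Wooden nail brush, 45 x 90 mm, 33 mm high; bystander. Origin under its centre.

How it is judged:
On the way, in this order (a step that is already met when the one before it is completed fails the run):
1. the brush is lifted clear of the basket (z of brush in the frame of slot above 0.09 m), for 0.1 s.
2. the brush head is down at the tumbler's bottom (horizontal distance between brush and tumbler_in below 0.034 m and z of brush in the frame of tumbler_in below 0.022 m), for 0.05 s.
3. the brush is drawn up inside the tumbler (horizontal distance between brush and tumbler_in below 0.034 m and z of brush in the frame of tumbler_in above 0.05 m), for 0.05 s.
4. down at the bottom a second time (all of step 2), for 0.05 s.
5. the brush stands released in its basket compartment (horizontal distance between brush and slot below 0.025 m and z of brush in the frame of slot below 0.012 m and angle between brush's own z axis and vertical below 0.42 rad and contact force between the fingers and brush below 0.1 N and linear speed of brush below 0.05 m/s), for 0.2 s.
6. the coral panel is at the pointer and the plunger is up (distance between coral_panel and pointer below 0.01 m and value of joint plunger below 0.004 m), for 0.2 s.
At the end, for the whole second after the job is handed in: Coral panel within 10 mm of the pointer, plunger up (4 mm); brush released, at rest in its compartment (foot within 12 mm of the floor, 25 mm of its centre, leaning under 24 degrees); tumbler upright (6 degrees), at rest, within 30 mm of its start (all of step 5 and all of step 6 and angle between tumbler's own z axis and vertical below 0.1 rad and distance of tumbler from where it was at the start of the episode below 0.03 m and linear speed of tumbler below 0.02 m/s); the robot touches nothing.
It fails at once if the gripper or arm touches the drum itself (contact force between any of the fingers, the arm, brush and drum above 0.5 N).
It fails at once if the tumbler is tipped or pushed away (over 0.4 rad or 40 mm) (angle between tumbler's own z axis and vertical above 0.4 rad or distance of tumbler from where it was at the start of the episode above 0.04 m).
It fails at once if a bystander is moved by more than 30 mm (distance of any of conditioner, jar, scrubber, scraper, nail_brush from where it was at the start of the episode above 0.03 m).
It also fails if it takes over 72 s, if anything falls off the work surface, if the arm or the gripper's body presses on something with over 40 N, if the wrist force passes 120 N, or if a joint passes its speed limit or range.

### The arm

A 6-joint arm with a two-finger parallel gripper is mounted at the origin on the work surface. World frame = base frame: x ahead of the robot, y to its left, z up, the work surface at z = 0. Lengths are in m, angles in rad, forces in N, time in s.
With the tool pointing down it reaches from about 0.375 to 0.925 m from the base axis. Payload 5.7 kg.
Tool frame: the origin (TCP) lies midway between the tips of the shut fingers; the grasp point (between the pads) lies 19 mm behind it; z points along the fingers, x is the direction in which the jaws open and shut, and the axes are right-handed (so a half turn about z gives the same grasp; the last joint's range is limited). The gripper opens to 88 mm and grips with 3 to 60 N. Pads are 20 mm wide; open, the fingers measure 115 mm over their backs; the gripper's body (75 mm by 178 mm) begins 61 mm behind the grasp point.
Start: joints at [-1.385, 0.359, 1.51, -0, 1.272, -0.115], TCP at [0.178, -0.573, 0.223] pointing down, gripper open.
Joint ranges: [-2.97, 2.97], [-1.01, 2.36], [0.21, 2.38], [-0.96, 4.11], [0.2, 2.71], [-2.98, 2.98]. Speed limits (rad/s): [2.39, 2.39, 3.14, 3.14, 3.14, 3.14].

### API

Orientations are given as a unit quaternion [x, y, z, w].
In Python, from rig import ctrl gives the robot as it stands. The module is installed in compiled form; this text tells all that it offers.
- The arm moves only by the tool arm_command, never from a script. Its argument "moves" is a list of rows, each an object of numbers: "x", "y", "z": the shift along the tool's x, y, z scaled (see below); "wx", "wy", "wz": the turn, a rotation vector about the tool's x, y, z scaled (see below). A call has 1 to 8 rows; each row is the pose to reach, as a shift and turn from the pose commanded when the call began, along the tool's axes at that moment; what a row does not reach only later rows make up. The controller multiplies each number of a shift by 200 mm and each number of a turn by 45 degrees. A row lasts 1/8 s, in which the tool goes at most 62.5 mm and 10.7 degrees, less where a joint would pass 70% of its speed; a pose out of reach is approached as far as the arm can. A call with a number of a shift or a turn outside -1 to 1 is refused whole. A call with a gripper value outside its range is refused whole. "gripper" is the closure, from 0 (fully open) to 1 (shut), set as the call begins (left out, the last holds). The fingers move at their own pace and stop on an object; "newtons" is the grip in N (left out, the last holds). Time passes only in rows, so rows that repeat a pose let the fingers close. It gives the time, the measured TCP pose, the force and the opening at its end, in the units of the state.
- ctrl.sense(): the state, without advancing time (a new reading comes with each control period).
- ctrl.grab_frame(name): name is "side" or "top" or "wrist"; returns (picture, depth): 400x640x3 uint8, red, green, blue; 400x640 float32, m along the optical axis (not along the pixel's ray), 0 where there is no reading.
- ctrl.calibration(name): a dict with "vertical_fov" (degrees; the focal length in pixels is half the picture's height over the tangent of half this angle, whatever the lens; pixels are square), "cx", "cy" (the principal point, pixels), "cam_to_world" (4x4, takes a point from camera to world coordinates). Camera axes: x right, y down, z forward; pixel columns grow to the right and rows downward; lengths in m; the calibration is good to about 2 mm. A picture is of the moment at which its call begins: read the wrist's pose just before it. calibration takes no time and is no camera call; for the wrist camera it gives the pose at the moment of the call.
- ctrl.close_job(): hands the job in, once; it reports no verdict.
Trained networks look in the newest picture that a camera, given by its name, has taken for a name from the list of things; names that differ only in an ending like _2 or _b are one class to them, and where a whole thing is asked for, a point or a joint stands for the part that bears it (a point fixed in the world has none). Each returns a list of dicts, best first, with "conf" (0 to 1); they miss things now and then, are a little off and sometimes report something else, mostly with a low value. They report only what shows in the picture. A call takes as long as a camera call.
- ctrl.recognise(camera, label): "xyz" ([x, y, z] in m, in world coordinates, good to about 4 mm: the middle of the surface that is visible of it).
The state is a dict: "t": time; "joints": joint angles; "qd": joint speeds; "joint_efforts": joint torques, N m; "tcp_pos": TCP position; "ee_rot": TCP orientation; "contact_force": force on the tool from outside, world axes, zero at the start; "wrist_torque": the same for the moment, N m; "width": finger opening in m.
Only numpy, scipy, OpenCV 4.12 (cv2) and the standard library are available. Lean on these libraries where they do the work, as an engineer would, in place of code of your own. Each camera call takes 0.05 s, during which the arm holds its last target.

## Working session

There is one attempt and no reset: what is moved stays moved. The work goes in short steps, Python scripts to look and compute and a tool call to move; the robot and the scene stay as the last step left them, time stands still between calls to the robot, and variables do not carry over. Pictures are saved under pics/ and viewed, and the job is handed in when it is done.

Besides the shell and the picture viewer there is one more tool, called after ">>>" as a command line: name --argument value ..., lists and objects as JSON in quotes. arm_command: Moves the arm, as the interface text tells. Shifts and turns lie within -1 to 1; 1 stands for 200 mm of shift or 45 degrees of turn. Its arguments: {"type":"object","properties":{"moves":{"type":"array","items":{"type":"object","properties":{"x":{"type":"number"},"y":{"type":"number"},"z":{"type":"number"},"wx":{"type":"number"},"wy":{"type":"number"},"wz":{"type":"number"}}}},"gripper":{"type":"number"},"newtons":{"type":"number"}},"required":["moves"]}

```bash
ls; mkdir -p pics; cat > h.py <<'E'
import numpy as np, cv2
from rig import ctrl
from scipy.spatial.transform import Rotation as R
def shot(cam,name):
    p,d=ctrl.grab_frame(cam); c=ctrl.calibration(cam)
    cv2.imwrite(f'pics/{name}.png',cv2.cvtColor(p,cv2.COLOR_RGB2BGR)); np.savez(f'pics/{name}.npz',p=p,d=d,c2w=c['cam_to_world'],f=200/np.tan(np.radians(c['vertical_fov'])/2),cx=c['cx'],cy=c['cy'])
    return p,d,c
def cloud(name):
    z=np.load(f'pics/{name}.npz'); d=z['d']; v,u=np.mgrid[:d.shape[0],:d.shape[1]]
    P=np.stack([(u-z['cx'])/z['f']*d,(v-z['cy'])/z['f']*d,d],-1)
    W=P@z['c2w'][:3,:3].T+z['c2w'][:3,3]; W[d==0]=np.nan
    return z['p'],W
E
python3 - <<'E'
from h import *
s=ctrl.sense(); print({k:np.round(v,3) for k,v in s.items()})
for c in ['top','side']:
    shot(c,c+'0'); k=ctrl.calibration(c);print(c,k['vertical_fov'],np.round(k['cam_to_world'],3))
for n in ['slot','basket','brush','tumbler','coral_panel','plunger_top','jar','conditioner','scrubber','scraper','nail_brush']:
    for c in ['top']:
        print(n,c,[(round(r['conf'],2),np.round(r['xyz'],3)) for r in ctrl.recognise(c,n)[:2]])
print(ctrl.sense()['t'])
E
```

```text
pics
{'t': np.float64(0.0), 'joints': array([-1.385,  0.36 ,  1.511,  0.   ,  1.272, -0.115]), 'qd': array([-0.001, -0.   , -0.001,  0.001, -0.002, -0.001]), 'joint_efforts': array([-3.0000e-03, -5.1539e+01, -2.7073e+01,  6.7000e-02,  3.5000e-02,
       -0.0000e+00]), 'tcp_pos': array([ 0.178, -0.572,  0.222]), 'ee_rot': array([ 0.805, -0.593, -0.001, -0.001]), 'contact_force': array([ 0.527, -0.217,  1.476]), 'wrist_torque': array([-0.051, -0.014, -0.016]), 'width': np.float64(0.088)}
top 49.40118861976556 [[-0.008 -0.993  0.115  0.441]
 [-1.     0.009  0.014 -0.019]
 [-0.015 -0.115 -0.993  1.097]
 [ 0.     0.     0.     1.   ]]
side 42.21671486465562 [[ 0.998 -0.046  0.036  0.487]
 [-0.059 -0.75   0.659 -0.736]
 [-0.003 -0.66  -0.751  0.901]
 [ 0.     0.     0.     1.   ]]
slot top [(0.76, array([0.595, 0.287, 0.112]))]
basket top [(0.55, array([0.592, 0.287, 0.114]))]
brush top [(0.91, array([0.567, 0.244, 0.151]))]
tumbler top [(0.69, array([0.516, 0.014, 0.027]))]
coral_panel top [(0.88, array([ 0.572, -0.31 ,  0.092])), (0.59, array([ 0.67 , -0.058,  0.033]))]
plunger_top top [(0.59, array([ 0.563, -0.265,  0.131]))]
jar top [(0.73, array([0.657, 0.066, 0.079]))]
conditioner top [(0.74, array([0.556, 0.316, 0.104])), (0.61, array([0.516, 0.013, 0.029]))]
scrubber top [(0.56, array([0.387, 0.235, 0.016]))]
scraper top [(0.69, array([ 0.389, -0.207,  0.006]))]
nail_brush top [(0.81, array([ 0.669, -0.061,  0.034]))]
0.65
```

View pics/top0.png

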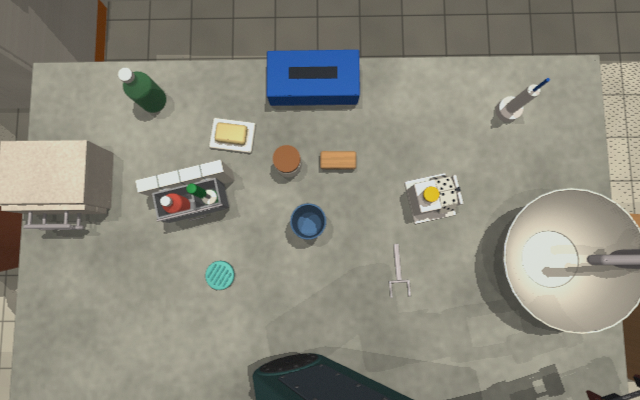

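View pics/side0.png

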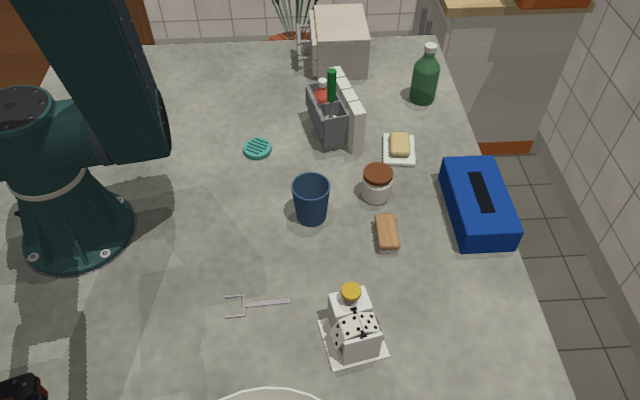

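```bash
python3 - <<'E'
from h import *
p=cv2.imread('pics/top0.png'); s=cv2.imread('pics/side0.png')
a=cv2.resize(p[155:230,130:240],None,fx=4,fy=4,interpolation=3)
b=cv2.resize(p[165:230,395:470],None,fx=4,fy=4,interpolation=3)
c=cv2.resize(s[60:160,290:380],None,fx=4,fy=4,interpolation=3)
d=cv2.resize(s[275:375,305:400],None,fx=4,fy=4,interpolation=3)
def pad(x,h,w): o=np.zeros((h,w,3),np.uint8);o[:x.shape[0],:x.shape[1]]=x;return o
cv2.imwrite('pics/z1.png',np.hstack([pad(a,300,440),pad(b,300,300)]))
cv2.imwrite('pics/z2.png',np.hstack([pad(c,400,360),pad(d,400,380)]))
for n in ['top0','side0']:
    P,W=cloud(n); hsv=cv2.cvtColor(P,cv2.COLOR_RGB2HSV).astype(int); H,S,V=hsv[...,0],hsv[...,1],hsv[...,2]
    def st(nm,m):
        q=W[m]; q=q[~np.isnan(q).any(1)]
        print(n,nm,len(q),'med',np.round(np.median(q,0),4),'mn',np.round(np.percentile(q,3,axis=0),4),'mx',np.round(np.percentile(q,97,axis=0),4))
    X,Y,Z=W[...,0],W[...,1],W[...,2]
    st('handle',(abs(H-65)<15)&(S>120)&(Y>.15)&(X<.65)&(Z>.08))
    st('handletop',(abs(H-65)<15)&(S>120)&(Y>.15)&(X<.65)&(Z>.205))
    st('plung',(abs(H-26)<8)&(S>150)&(Y<-.15)&(Z>.12))
    m=(abs(H-107)<12)&(S>80)&(abs(Y)<.1)&(abs(X-.53)<.08)&(Z>.09)
    st('rim',m)
    q=W[m];q=q[~np.isnan(q).any(1)]
    A=np.c_[2*q[:,:2],np.ones(len(q))];r=np.linalg.lstsq(A,(q[:,:2]**2).sum(1),rcond=None)[0];print('circ',r[:2],np.sqrt(r[2]+r[:2]@r[:2]))
    m=(S<60)&(V<170)&(Z>.1)&(Z<.116)&(Y>.15)&(Y<.4)&(X<.68)
    st('bask',m); q=W[m][:,:2]; print(cv2.minAreaRect((q*1000).astype(np.float32)))
    m=(Z>.12)&(Z<.14)&(Y>.12)&(Y<.42)&(X<.75)&(S<60)&(V>150)
    st('upst',m); q=W[m][:,:2]
    if len(q): print(cv2.minAreaRect((q*1000).astype(np.float32)))
E
```

```text
top0 handle 169 med [0.5693 0.2401 0.2192] mn [0.5611 0.2349 0.1573] mx [0.5795 0.2549 0.2257]
top0 handletop 104 med [0.5697 0.2431 0.2219] mn [0.5615 0.2349 0.2078] mx [0.5795 0.2544 0.226 ]
top0 plung 182 med [ 0.5667 -0.2648  0.1285] mn [ 0.5533 -0.2797  0.1242] mx [ 0.5816 -0.2494  0.1318]
top0 rim 177 med [0.5198 0.0234 0.0986] mn [ 0.4718 -0.0271  0.092 ] mx [0.55   0.051  0.1026]
circ [0.51047501 0.01186933] 0.03883946642252855
top0 bask 774 med [0.5625 0.2851 0.1083] mn [0.5177 0.2117 0.1013] mx [0.6188 0.3674 0.114 ]
((569.4469604492188, 283.2991943359375), (94.5517349243164, 197.11480712890625), 21.121402740478516)
top0 upst 1174 med [0.6131 0.3074 0.1291] mn [0.5577 0.2117 0.1257] mx [0.6424 0.3926 0.1375]
((592.29638671875, 297.10791015625), (75.38253784179688, 198.66537475585938), 13.773926734924316)
side0 handle 248 med [0.5699 0.2379 0.1904] mn [0.5627 0.2341 0.147 ] mx [0.5793 0.2477 0.2233]
side0 handletop 82 med [0.5695 0.2393 0.2178] mn [0.5626 0.2335 0.2059] mx [0.5787 0.2496 0.2245]
side0 plung 223 med [ 0.5661 -0.2675  0.1288] mn [ 0.5522 -0.2826  0.1229] mx [ 0.5814 -0.2524  0.1316]
side0 rim 305 med [ 0.5115 -0.0006  0.0967] mn [ 0.4731 -0.0291  0.0905] mx [0.5477 0.0501 0.1016]
circ [0.50943617 0.01035063] 0.039085259001824836
side0 bask 662 med [0.5711 0.258  0.108 ] mn [0.5177 0.2055 0.1007] mx [0.6399 0.3575 0.1146]
((579.4469604492188, 281.1220703125), (103.08740997314453, 179.42068481445312), 13.78005313873291)
side0 upst 598 med [0.6141 0.2922 0.1295] mn [0.5544 0.2087 0.1262] mx [0.6417 0.3917 0.1379]
((590.251708984375, 297.6610412597656), (75.06021118164062, 201.36282348632812), 13.59552001953125)
```

```bash
sleep 1; ls pics
```

```text
side0.npz
side0.png
top0.npz
top0.png
z1.png
z2.png
```

View pics/z1.png

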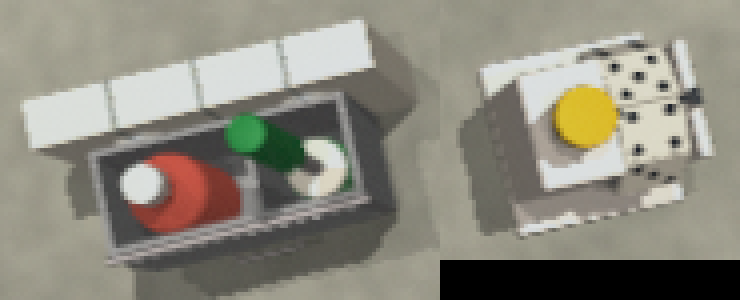

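View pics/z2.png

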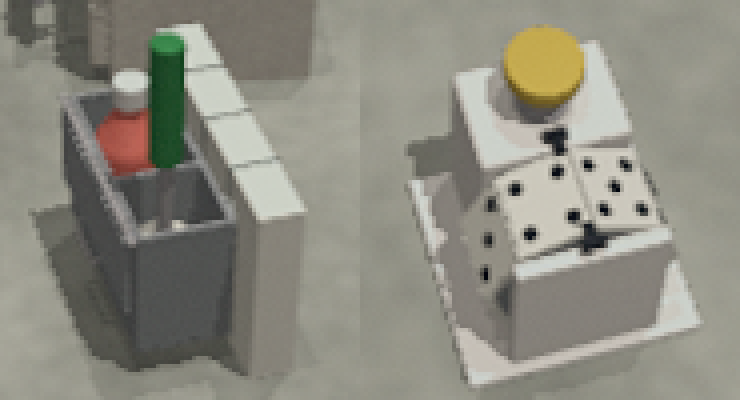

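```bash
cat >> h.py <<'E'
def ray(name,u,v,zw):
    z=np.load(f'pics/{name}.npz'); d=z['c2w'][:3,:3]@np.array([(u-z['cx'])/z['f'],(v-z['cy'])/z['f'],1]); o=z['c2w'][:3,3]
    return o+d*(zw-o[2])/d[2]
E
python3 - <<'E'
from h import *
cs=[ray('top0',130+u/4,155+v/4,.11) for u,v in [(368,198),(345,93),(92,152),(110,263)]]
print(np.round(cs,4),np.mean(cs,0))
for n in ['top0','side0']:
    P,W=cloud(n);X,Y,Z=W[...,0],W[...,1],W[...,2];hsv=cv2.cvtColor(P,cv2.COLOR_RGB2HSV).astype(int)
    m=(Z>.124)&(Z<.136)&(Y>.15)&(Y<.42)&(X<.7)&(hsv[...,1]<60)&(hsv[...,2]>130)&(X>.57)
    k,l,s,c=cv2.connectedComponentsWithStats(m.astype(np.uint8)); i=1+np.argmax(s[1:,4]); q=W[l==i][:,:2]
    r=cv2.minAreaRect((q*1000).astype(np.float32));print(n,r)
    mu=q.mean(0);w,V=np.linalg.eigh(np.cov(q.T));print(mu,np.degrees(np.arctan2(V[1,1],V[0,1])))
    H,S=hsv[...,0],hsv[...,1]
    m=(abs(H-65)<15)&(S>120)&(Y>.15)&(X<.65)&(Z>.13)
    for a in np.arange(.13,.225,.015):
        mm=m&(Z>a)&(Z<a+.015)
        if mm.sum(): print(round(a,3),mm.sum(),np.round(W[mm].mean(0),4),np.round(np.ptp(W[mm],axis=0),3))
# handle top disc via pixel in zoom
print('top disc',ray('top0',130+246/4,155+135/4,.224),ray('side0',290+167/4,60+44/4,.224))
print('plunger',ray('top0',395+(587-440)/4,165+117/4,.13),ray('side0',305+(544-360)/4,275+58/4,.13))
E
```

```text
[[0.5495 0.2084 0.11  ]
 [0.6105 0.2228 0.11  ]
 [0.5776 0.3683 0.11  ]
 [0.5135 0.3557 0.11  ]] [0.56275739 0.28878291 0.11      ]
top0 ((614.3214111328125, 302.25775146484375), (30.622018814086914, 199.08853149414062), 13.36009693145752)
[0.6141004  0.30195018] 103.38418743578627
0.145 6 [0.5671 0.2377 0.1562] [0.011 0.011 0.01 ]
0.16 17 [0.5684 0.2372 0.1679] [0.015 0.008 0.014]
0.175 19 [0.5672 0.2379 0.1831] [0.016 0.009 0.014]
0.19 20 [0.568  0.238  0.1974] [0.018 0.012 0.013]
0.205 23 [0.567  0.2383 0.2132] [0.016 0.019 0.014]
0.22 81 [0.5711 0.245  0.2228] [0.019 0.02  0.008]
side0 ((612.5225219726562, 303.019287109375), (30.20825958251953, 205.81520080566406), 13.190181732177734)
[0.61602944 0.2888259 ] 102.17794541614848
0.13 7 [0.5704 0.239  0.1439] [0.014 0.005 0.002]
0.145 34 [0.5705 0.2375 0.1528] [0.017 0.01  0.013]
0.16 41 [0.5705 0.2378 0.1673] [0.017 0.009 0.015]
0.175 41 [0.5709 0.2383 0.1823] [0.017 0.01  0.015]
0.19 43 [0.5708 0.2377 0.1972] [0.017 0.011 0.014]
0.205 46 [0.5701 0.2379 0.2121] [0.017 0.013 0.015]
0.22 36 [0.5703 0.2427 0.2223] [0.016 0.018 0.006]
top disc [0.56973049 0.24499798 0.224     ] [0.57101421 0.24069618 0.224     ]
plunger [ 0.56598156 -0.26581275  0.13      ] [ 0.56766291 -0.26613526  0.13      ]
```

```bash
cat >> h.py <<'E'
def to(*t,show=True):
    s=ctrl.sense(); Rm=R.from_quat(s['ee_rot']).as_matrix()
    d=Rm.T@(np.array(t)-s['tcp_pos'])/.2
    print('t',round(float(s['t']),2),'tcp',np.round(s['tcp_pos'],4),'F',np.round(s['contact_force'],1),'w',round(float(s['width']),4),'-> units',np.round(d,3), 'tilt',np.round(Rm[:2,2],4))
E
python3 - <<'E'
from h import *
to(.178,-.573,.31); to(.57,.2435,.31)
to(.373,-.165,.31)
print(R.from_quat(ctrl.sense()['ee_rot']).as_matrix().round(3))
E
```

```text
t 0.65 tcp [ 0.1777 -0.5731  0.2227] F [0.6 0.  0.7] w 0.0881 -> units [ 0.    -0.001 -0.437] tilt [-0.      0.0001]
t 0.65 tcp [ 0.1777 -0.5731  0.2227] F [0.6 0.  0.7] w 0.0881 -> units [-3.318 -3.083 -0.436] tilt [-0.      0.0001]
t 0.65 tcp [ 0.1777 -0.5731  0.2227] F [0.6 0.  0.7] w 0.0881 -> units [-1.659 -1.537 -0.437] tilt [-0.      0.0001]
[[ 0.296 -0.955 -0.   ]
 [-0.955 -0.296  0.   ]
 [-0.    -0.    -1.   ]]
```

>>> arm_command --moves '[{"z": -0.44},{"z": -0.44},{"x": -1,"y": -0.93,"z": -0.44},{"x": -1,"y": -0.93,"z": -0.44},{"x": -1,"y": -0.93,"z": -0.44},{"x": -1,"y": -0.93,"z": -0.44},{"x": -1,"y": -0.93,"z": -0.44},{"x": -1,"y": -0.93,"z": -0.44}]' --gripper 0 --newtons 30

```text
$.moves[0]: bad value
```

>>> arm_command --moves '[{"x": -1,"y": -0.93},{"x": -1,"y": -0.93},{"x": -1,"y": -0.93},{"x": -1,"y": -0.93},{"x": -1,"y": -0.93},{"x": -1,"y": -0.93}]'

```text
$.moves[0]: bad value
```

>>> arm_command --moves '[{"x": -1,"y": -0.93},{"x": -1,"y": -0.93},{"x": -1,"y": -0.93},{"x": -1,"y": -0.93},{"x": -1,"y": -0.93},{"x": -1,"y": -0.93}]'

```text
$.moves[0]: bad value
```

```bash
python3 - <<'E'
from h import *
to(.57,.2435,.31);print(ctrl.sense()['joints'].round(2))
E
```

```text
t 0.65 tcp [ 0.1777 -0.5731  0.2227] F [0.6 0.  0.7] w 0.0881 -> units [-3.318 -3.083 -0.436] tilt [-0.      0.0001]
[-1.39  0.36  1.51  0.    1.27 -0.12]
```

>>> arm_command --moves '[{"x": 0,"y": 0,"z": -0.44,"wx": 0,"wy": 0,"wz": 0},{"x": 0,"y": 0,"z": -0.44,"wx": 0,"wy": 0,"wz": 0},{"x": -1,"y": -0.93,"z": -0.44,"wx": 0,"wy": 0,"wz": 0},{"x": -1,"y": -0.93,"z": -0.44,"wx": 0,"wy": 0,"wz": 0},{"x": -1,"y": -0.93,"z": -0.44,"wx": 0,"wy": 0,"wz": 0},{"x": -1,"y": -0.93,"z": -0.44,"wx": 0,"wy": 0,"wz": 0},{"x": -1,"y": -0.93,"z": -0.44,"wx": 0,"wy": 0,"wz": 0},{"x": -1,"y": -0.93,"z": -0.44,"wx": 0,"wy": 0,"wz": 0}]' --gripper 0 --newtons 30

```text
t: 1.65
tcp_pos: [0.2966, -0.3256, 0.311]
ee_rot: [0.806, -0.592, 0.0, 0.0]
contact_force: [0.3, -1.0, 0.5]
width: 0.0878
```

>>> arm_command --moves '[{"x": -1,"y": -0.93,"z": 0,"wx": 0,"wy": 0,"wz": 0},{"x": -1,"y": -0.93,"z": 0,"wx": 0,"wy": 0,"wz": 0},{"x": -1,"y": -0.93,"z": 0,"wx": 0,"wy": 0,"wz": 0},{"x": -1,"y": -0.93,"z": 0,"wx": 0,"wy": 0,"wz": 0},{"x": -1,"y": -0.93,"z": 0,"wx": 0,"wy": 0,"wz": 0},{"x": -1,"y": -0.93,"z": 0,"wx": 0,"wy": 0,"wz": 0}]'

```text
t: 2.4
tcp_pos: [0.4154, -0.0808, 0.3107]
ee_rot: [0.806, -0.592, 0.0, 0.0]
contact_force: [0.2, 1.0, -0.7]
width: 0.0878
```

>>> arm_command --moves '[{"x": -1,"y": -0.93,"z": 0,"wx": 0,"wy": 0,"wz": 0},{"x": -1,"y": -0.93,"z": 0,"wx": 0,"wy": 0,"wz": 0},{"x": -1,"y": -0.93,"z": 0,"wx": 0,"wy": 0,"wz": 0},{"x": -1,"y": -0.93,"z": 0,"wx": 0,"wy": 0,"wz": 0},{"x": -1,"y": -0.93,"z": 0,"wx": 0,"wy": 0,"wz": 0},{"x": -1,"y": -0.93,"z": 0,"wx": 0,"wy": 0,"wz": 0}]'

```text
t: 3.15
tcp_pos: [0.5338, 0.1645, 0.3101]
ee_rot: [0.805, -0.593, -0.0, 0.001]
contact_force: [0.4, -0.5, -0.4]
width: 0.0877
```

```bash
python3 - <<'E'
from h import *
to(.57,.2435,.31);print(ctrl.sense()['joints'].round(2))
E
```

```text
t 3.15 tcp [0.5338 0.1645 0.3101] F [ 0.4 -0.5 -0.4] w 0.0877 -> units [-0.324 -0.29   0.   ] tilt [-0.0007 -0.0009]
[ 0.18  0.23  1.47 -0.    1.44  1.45]
```

>>> arm_command --moves '[{"x": -0.324,"y": -0.29,"z": 0,"wx": 0,"wy": 0,"wz": 0},{"x": -0.324,"y": -0.29,"z": 0,"wx": 0,"wy": 0,"wz": 0},{"x": -0.324,"y": -0.29,"z": 0,"wx": 0,"wy": 0,"wz": 0}]'

```text
t: 3.52
tcp_pos: [0.5696, 0.2429, 0.3104]
ee_rot: [0.805, -0.593, 0.0, 0.001]
contact_force: [-0.6, 0.8, 0.7]
width: 0.0879
```

```bash
python3 - <<'E'
from h import *
to(.57,.2435,.166); shot('wrist','w1'); shot('top','t1')
a=cv2.imread('pics/w1.png');b=cv2.imread('pics/t1.png')
cv2.imwrite('pics/m1.png',np.hstack([a[::2,::2],b[100:300,80:400]]))
E
```

```text
t 3.52 tcp [0.5696 0.2429 0.3104] F [-0.6  0.8  0.7] w 0.0879 -> units [-0.003 -0.003  0.722] tilt [-0.0005 -0.0009]
```

View pics/m1.png

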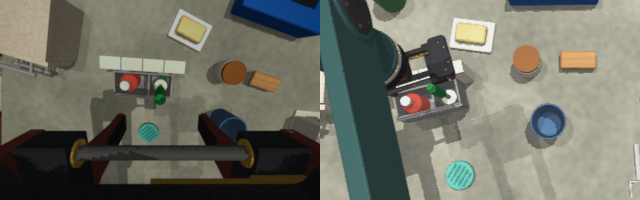

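```bash
python3 - <<'E'
from h import *
P,W=cloud('w1');hsv=cv2.cvtColor(P,cv2.COLOR_RGB2HSV).astype(int);H,S=hsv[...,0],hsv[...,1];X,Y,Z=W[...,0],W[...,1],W[...,2]
m=(abs(H-65)<15)&(S>120)&(Y>.15)&(Y<.35)&(X<.65)&(X>.5)&(Z>.13)
for a in np.arange(.13,.235,.015):
    mm=m&(Z>a)&(Z<a+.015)
    if mm.sum(): print(round(a,3),mm.sum(),np.round((W[mm].min(0)+W[mm].max(0))/2,4),np.round(np.ptp(W[mm],axis=0),3))
E
```

```text
0.145 14 [0.5793 0.2493 0.1563] [0.005 0.009 0.006]
0.16 38 [0.577  0.2464 0.1675] [0.01  0.018 0.015]
0.175 53 [0.5768 0.2464 0.1822] [0.01  0.018 0.014]
0.19 63 [0.5759 0.2467 0.1974] [0.012 0.018 0.015]
0.205 76 [0.5766 0.2469 0.2125] [0.01  0.017 0.015]
0.22 379 [0.5721 0.2459 0.2229] [0.02  0.019 0.005]
```

>>> arm_command --moves '[{"x": -0.006,"y": -0.009,"z": 0.2,"wx": 0,"wy": 0,"wz": 0},{"x": -0.006,"y": -0.009,"z": 0.45,"wx": 0,"wy": 0,"wz": 0},{"x": -0.006,"y": -0.009,"z": 0.65,"wx": 0,"wy": 0,"wz": 0},{"x": -0.006,"y": -0.009,"z": 0.72,"wx": 0,"wy": 0,"wz": 0},{"x": -0.006,"y": -0.009,"z": 0.72,"wx": 0,"wy": 0,"wz": 0}]'

```text
t: 4.25
tcp_pos: [0.5702, 0.2448, 0.1668]
ee_rot: [0.805, -0.594, -0.0, 0.0]
contact_force: [-0.2, 0.1, 0.2]
width: 0.0877
```

>>> arm_command --moves '[{"x": 0,"y": 0,"z": 0,"wx": 0,"wy": 0,"wz": 0},{"x": 0,"y": 0,"z": 0,"wx": 0,"wy": 0,"wz": 0},{"x": 0,"y": 0,"z": 0,"wx": 0,"wy": 0,"wz": 0},{"x": 0,"y": 0,"z": 0,"wx": 0,"wy": 0,"wz": 0},{"x": 0,"y": 0,"z": 0,"wx": 0,"wy": 0,"wz": 0}]' --gripper 1 --newtons 30

```text
t: 4.88
tcp_pos: [0.5705, 0.2462, 0.1668]
ee_rot: [0.805, -0.593, -0.0, -0.0]
contact_force: [-0.2, -0.4, -0.4]
width: 0.0413
```

>>> arm_command --moves '[{"x": 0,"y": 0,"z": 0,"wx": 0,"wy": 0,"wz": 0},{"x": 0,"y": 0,"z": 0,"wx": 0,"wy": 0,"wz": 0},{"x": 0,"y": 0,"z": 0,"wx": 0,"wy": 0,"wz": 0},{"x": 0,"y": 0,"z": 0,"wx": 0,"wy": 0,"wz": 0}]'

```text
t: 5.38
tcp_pos: [0.5704, 0.2461, 0.1666]
ee_rot: [0.805, -0.593, -0.0, 0.0]
contact_force: [-0.3, 1.2, -0.5]
width: 0.0215
```

```bash
python3 - <<'E'
from h import *
to(.571,.2445,.296)
E
```

```text
t 5.38 tcp [0.5704 0.2461 0.1666] F [-0.3  1.2 -0.5] w 0.0215 -> units [ 0.008 -0.    -0.647] tilt [-0.0002  0.0001]
```

Gripped (21.5 mm). Lift straight by 130 mm.

>>> arm_command --moves '[{"x": 0,"y": 0,"z": -0.15,"wx": 0,"wy": 0,"wz": 0},{"x": 0,"y": 0,"z": -0.35,"wx": 0,"wy": 0,"wz": 0},{"x": 0,"y": 0,"z": -0.5,"wx": 0,"wy": 0,"wz": 0},{"x": 0,"y": 0,"z": -0.65,"wx": 0,"wy": 0,"wz": 0},{"x": 0,"y": 0,"z": -0.65,"wx": 0,"wy": 0,"wz": 0},{"x": 0,"y": 0,"z": -0.65,"wx": 0,"wy": 0,"wz": 0}]'

```text
t: 6.12
tcp_pos: [0.5698, 0.2458, 0.2953]
ee_rot: [0.805, -0.593, -0.001, 0.001]
contact_force: [0.0, -0.8, -1.9]
width: 0.0213
```

```bash
python3 - <<'E'
from h import *
shot('side','s2');to(.51,.011,.296)
P,W=cloud('s2');hsv=cv2.cvtColor(P,cv2.COLOR_RGB2HSV).astype(int);H,S=hsv[...,0],hsv[...,1];X,Y,Z=W[...,0],W[...,1],W[...,2]
m=(Y>.2)&(Y<.26)&(X<.59)&(X>.55)&(Z>.12)
for a in np.arange(.12,.36,.015):
    mm=m&(Z>a)&(Z<a+.015)
    if mm.sum(): print(round(a,3),mm.sum(),np.round((W[mm].min(0)+W[mm].max(0))/2,4),np.round(np.ptp(W[mm],axis=0),3))
i=cv2.imread('pics/s2.png');cv2.imwrite('pics/s2z.png',cv2.resize(i[0:250,200:520],None,fx=2,fy=2))
E
```

```text
t 6.17 tcp [0.5695 0.2458 0.2948] F [-0.3  0.1 -1. ] w 0.0214 -> units [ 1.033  0.632 -0.004] tilt [-0.0029 -0.0008]
0.15 67 [0.5694 0.2374 0.1579] [0.036 0.022 0.014]
0.165 82 [0.569  0.2351 0.1729] [0.035 0.021 0.014]
0.18 88 [0.5688 0.2361 0.1877] [0.035 0.019 0.015]
0.195 94 [0.5687 0.2407 0.2026] [0.035 0.033 0.015]
0.21 111 [0.5678 0.2425 0.2172] [0.032 0.035 0.014]
0.225 26 [0.5694 0.2416 0.2323] [0.01  0.01  0.014]
0.24 30 [0.5693 0.2425 0.2475] [0.009 0.008 0.015]
0.255 25 [0.5691 0.2431 0.2615] [0.009 0.008 0.013]
0.27 56 [0.5696 0.2381 0.278 ] [0.02  0.011 0.013]
0.285 47 [0.5672 0.2398 0.293 ] [0.03  0.036 0.013]
0.3 104 [0.5683 0.2392 0.3075] [0.032 0.038 0.014]
0.315 109 [0.5681 0.2404 0.3224] [0.032 0.037 0.015]
0.33 81 [0.5676 0.2392 0.3373] [0.031 0.039 0.014]
0.345 29 [0.5573 0.2406 0.3526] [0.01  0.033 0.014]
```

View pics/s2z.png

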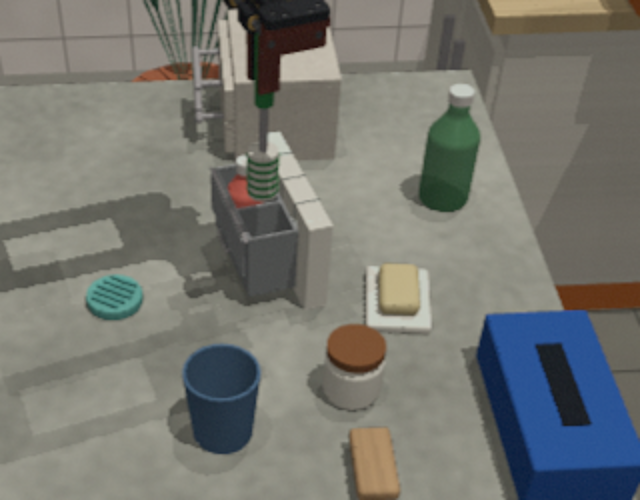

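>>> arm_command --moves '[{"x": 0.5,"y": 0.31,"z": 0,"wx": 0,"wy": 0,"wz": 0},{"x": 1,"y": 0.63,"z": 0,"wx": 0,"wy": 0,"wz": 0},{"x": 1,"y": 0.63,"z": 0,"wx": 0,"wy": 0,"wz": 0},{"x": 1,"y": 0.63,"z": 0,"wx": 0,"wy": 0,"wz": 0},{"x": 1,"y": 0.63,"z": 0,"wx": 0,"wy": 0,"wz": 0},{"x": 1,"y": 0.63,"z": 0,"wx": 0,"wy": 0,"wz": 0}]'

```text
t: 6.92
tcp_pos: [0.509, 0.0181, 0.2957]
ee_rot: [0.805, -0.594, -0.001, 0.0]
contact_force: [0.1, 0.3, -1.1]
width: 0.0219
```

```bash
python3 - <<'E'
from h import *
shot('side','s3');shot('top','t3');to(.51,.011,.155)
P,W=cloud('s3');X,Y,Z=W[...,0],W[...,1],W[...,2]
m=(Y>-.06)&(Y<.06)&(X<.55)&(X>.46)&(Z>.12)
for a in np.arange(.12,.30,.015):
    mm=m&(Z>a)&(Z<a+.015)
    if mm.sum(): print(round(a,3),mm.sum(),np.round((W[mm].min(0)+W[mm].max(0))/2,4),np.round(np.ptp(W[mm],axis=0),3))
i=cv2.imread('pics/s3.png');cv2.imwrite('pics/s3z.png',cv2.resize(i[50:270,200:440],None,fx=2,fy=2))
E
```

```text
t 7.03 tcp [0.5095 0.0188 0.296 ] F [ 0.   0.1 -1.6] w 0.0217 -> units [0.039 0.009 0.705] tilt [-0.0009  0.0007]
0.15 72 [0.5089 0.0093 0.159 ] [0.037 0.022 0.012]
0.165 96 [0.509  0.0081 0.1725] [0.037 0.023 0.015]
0.18 96 [0.5092 0.0073 0.1874] [0.036 0.021 0.015]
0.195 116 [0.5087 0.0099 0.2025] [0.037 0.026 0.015]
0.21 169 [0.5089 0.0163 0.2175] [0.034 0.035 0.015]
0.225 28 [0.5081 0.015  0.233 ] [0.008 0.006 0.014]
0.24 29 [0.5083 0.0146 0.2476] [0.008 0.006 0.015]
0.255 24 [0.5086 0.0137 0.261 ] [0.008 0.007 0.011]
0.27 54 [0.5089 0.0111 0.2778] [0.019 0.01  0.013]
0.285 48 [0.5074 0.0132 0.2926] [0.032 0.036 0.015]
```

View pics/s3z.png

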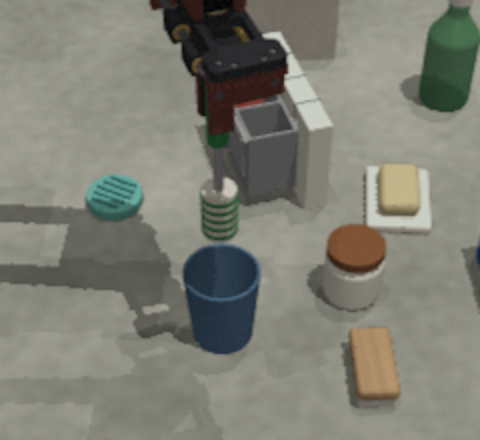

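>>> arm_command --moves '[{"x": 0.037,"y": 0.008,"z": 0,"wx": 0,"wy": 0,"wz": 0},{"x": 0.037,"y": 0.008,"z": 0.15,"wx": 0,"wy": 0,"wz": 0},{"x": 0.037,"y": 0.008,"z": 0.3,"wx": 0,"wy": 0,"wz": 0},{"x": 0.037,"y": 0.008,"z": 0.45,"wx": 0,"wy": 0,"wz": 0},{"x": 0.037,"y": 0.008,"z": 0.58,"wx": 0,"wy": 0,"wz": 0},{"x": 0.037,"y": 0.008,"z": 0.68,"wx": 0,"wy": 0,"wz": 0},{"x": 0.037,"y": 0.008,"z": 0.7,"wx": 0,"wy": 0,"wz": 0},{"x": 0.037,"y": 0.008,"z": 0.7,"wx": 0,"wy": 0,"wz": 0}]'

```text
t: 8.02
tcp_pos: [0.5104, 0.0104, 0.1569]
ee_rot: [0.805, -0.593, 0.0, -0.0]
contact_force: [0.4, 0.2, -0.6]
width: 0.0217
```

```bash
python3 - <<'E'
from h import *
to(.51,.011,.155)
E
```

```text
t 8.03 tcp [0.5104 0.0104 0.1569] F [ 0.4  0.2 -0.6] w 0.0217 -> units [-0.003  0.001  0.009] tilt [0.0001 0.0001]
```

>>> arm_command --moves '[{"x": 0,"y": 0,"z": -0.17,"wx": 0,"wy": 0,"wz": 0},{"x": 0,"y": 0,"z": -0.32,"wx": 0,"wy": 0,"wz": 0},{"x": 0,"y": 0,"z": -0.32,"wx": 0,"wy": 0,"wz": 0},{"x": 0,"y": 0,"z": -0.32,"wx": 0,"wy": 0,"wz": 0}]'

```text
t: 8.52
tcp_pos: [0.5099, 0.0103, 0.2205]
ee_rot: [0.805, -0.593, 0.0, -0.0]
contact_force: [-0.2, 0.4, -1.1]
width: 0.0217
```

>>> arm_command --moves '[{"x": 0,"y": 0,"z": 0.17,"wx": 0,"wy": 0,"wz": 0},{"x": 0,"y": 0,"z": 0.3,"wx": 0,"wy": 0,"wz": 0},{"x": 0,"y": 0,"z": 0.33,"wx": 0,"wy": 0,"wz": 0},{"x": 0,"y": 0,"z": 0.33,"wx": 0,"wy": 0,"wz": 0}]'

```text
t: 9.02
tcp_pos: [0.5096, 0.0103, 0.1541]
ee_rot: [0.805, -0.593, -0.001, 0.0]
contact_force: [0.3, 0.6, -0.3]
width: 0.0218
```

```bash
python3 - <<'E'
from h import *
to(.51,.011,.155); shot('side','s4');shot('top','t4')
P,W=cloud('s4');X,Y,Z=W[...,0],W[...,1],W[...,2]
m=(Y>-.06)&(Y<.06)&(X<.55)&(X>.46)&(Z>.07)
for a in np.arange(.07,.18,.01):
    mm=m&(Z>a)&(Z<a+.01)
    if mm.sum(): print(round(a,3),mm.sum(),np.round((W[mm].min(0)+W[mm].max(0))/2,4),np.round(np.ptp(W[mm],axis=0),3))
i=cv2.imread('pics/s4.png');cv2.imwrite('pics/s4z.png',cv2.resize(i[100:270,220:440],None,fx=3,fy=3))
E
```

```text
t 9.03 tcp [0.5096 0.0103 0.1541] F [ 0.3  0.6 -0.3] w 0.0218 -> units [-0.003 -0.003 -0.004] tilt [-0.0017  0.0003]
0.07 272 [0.509  0.0102 0.075 ] [0.077 0.078 0.01 ]
0.08 215 [0.5102 0.01   0.085 ] [0.079 0.078 0.01 ]
0.09 286 [0.5093 0.01   0.095 ] [0.08  0.084 0.01 ]
0.1 63 [0.5095 0.0069 0.1048] [0.08  0.077 0.01 ]
0.11 17 [0.5097 0.0067 0.1142] [0.009 0.006 0.008]
0.12 7 [0.5099 0.0062 0.1253] [0.017 0.006 0.008]
0.13 30 [0.5089 0.0024 0.135 ] [0.019 0.008 0.01 ]
0.14 15 [0.5078 0.0019 0.1447] [0.016 0.008 0.009]
0.15 35 [0.5082 0.0047 0.1564] [0.031 0.035 0.007]
0.16 49 [0.5075 0.0067 0.1649] [0.033 0.039 0.01 ]
0.17 16 [0.5055 0.0086 0.175 ] [0.029 0.033 0.01 ]
```

View pics/s4z.png

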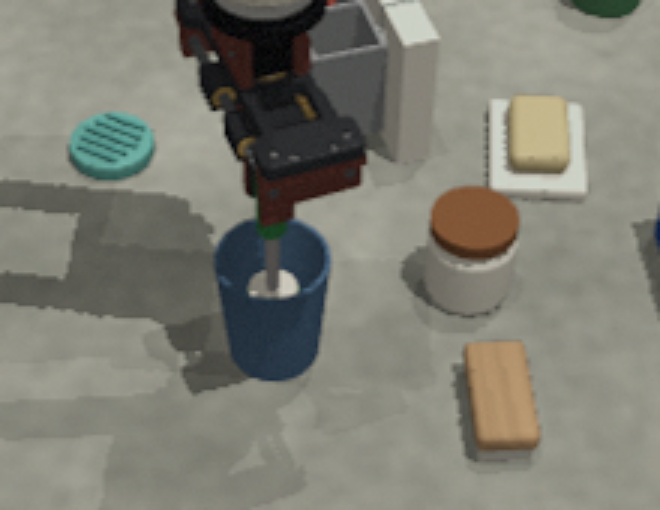

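>>> arm_command --moves '[{"x": 0,"y": 0,"z": -0.2,"wx": 0,"wy": 0,"wz": 0},{"x": 0,"y": 0,"z": -0.45,"wx": 0,"wy": 0,"wz": 0},{"x": 0,"y": 0,"z": -0.7,"wx": 0,"wy": 0,"wz": 0},{"x": 0,"y": 0,"z": -0.71,"wx": 0,"wy": 0,"wz": 0},{"x": 0,"y": 0,"z": -0.71,"wx": 0,"wy": 0,"wz": 0}]'

```text
t: 9.75
tcp_pos: [0.5099, 0.0102, 0.2969]
ee_rot: [0.805, -0.593, 0.0, -0.0]
contact_force: [0.3, -1.2, -1.5]
width: 0.0216
```

>>> arm_command --moves '[{"x": -0.5,"y": -0.32,"z": 0,"wx": 0,"wy": 0,"wz": 0},{"x": -1,"y": -0.64,"z": 0,"wx": 0,"wy": 0,"wz": 0},{"x": -1,"y": -0.64,"z": 0,"wx": 0,"wy": 0,"wz": 0},{"x": -1,"y": -0.64,"z": 0,"wx": 0,"wy": 0,"wz": 0},{"x": -1,"y": -0.64,"z": 0,"wx": 0,"wy": 0,"wz": 0},{"x": -1,"y": -0.64,"z": 0,"wx": 0,"wy": 0,"wz": 0},{"x": -1,"y": -0.64,"z": 0,"wx": 0,"wy": 0,"wz": 0}]'

```text
t: 10.62
tcp_pos: [0.5725, 0.2377, 0.296]
ee_rot: [0.805, -0.594, -0.0, 0.001]
contact_force: [-0.5, -0.7, -0.9]
width: 0.0215
```

```bash
python3 - <<'E'
from h import *
to(.572,.246,.296)
E
```

```text
t 10.62 tcp [0.5725 0.2377 0.296 ] F [-0.5 -0.7 -0.9] w 0.0215 -> units [-0.04 -0.01  0.  ] tilt [-0.0015 -0.0007]
```

>>> arm_command --moves '[{"x": -0.04,"y": -0.01,"z": 0,"wx": 0,"wy": 0,"wz": 0},{"x": -0.04,"y": -0.01,"z": 0.05,"wx": 0,"wy": 0,"wz": 0},{"x": -0.04,"y": -0.01,"z": 0.2,"wx": 0,"wy": 0,"wz": 0},{"x": -0.04,"y": -0.01,"z": 0.35,"wx": 0,"wy": 0,"wz": 0},{"x": -0.04,"y": -0.01,"z": 0.5,"wx": 0,"wy": 0,"wz": 0},{"x": -0.04,"y": -0.01,"z": 0.6,"wx": 0,"wy": 0,"wz": 0},{"x": -0.04,"y": -0.01,"z": 0.635,"wx": 0,"wy": 0,"wz": 0},{"x": -0.04,"y": -0.01,"z": 0.635,"wx": 0,"wy": 0,"wz": 0}]'

```text
t: 11.62
tcp_pos: [0.5724, 0.2472, 0.1694]
ee_rot: [0.805, -0.593, -0.0, 0.0]
contact_force: [-1.4, 0.5, -1.0]
width: 0.0221
```

```bash
python3 - <<'E'
from h import *
to(.572,.246,.167); shot('side','s5')
i=cv2.imread('pics/s5.png');cv2.imwrite('pics/s5z.png',cv2.resize(i[30:180,260:400],None,fx=4,fy=4)[:600])
E
```

```text
t 11.62 tcp [0.5724 0.2472 0.1694] F [-1.4  0.5 -1. ] w 0.0221 -> units [0.005 0.004 0.012] tilt [-0.0007 -0.0001]
```

View pics/s5z.png

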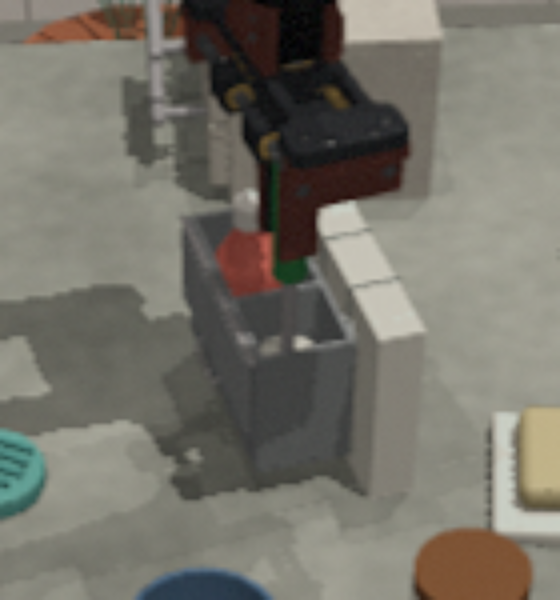

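Brush is in its compartment. Lower 2 mm more, then release slowly.

>>> arm_command --moves '[{"x": 0,"y": 0,"z": 0.011,"wx": 0,"wy": 0,"wz": 0},{"x": 0,"y": 0,"z": 0.011,"wx": 0,"wy": 0,"wz": 0},{"x": 0,"y": 0,"z": 0.011,"wx": 0,"wy": 0,"wz": 0}]'

```text
t: 12.05
tcp_pos: [0.5728, 0.2475, 0.1679]
ee_rot: [0.805, -0.593, 0.0, -0.0]
contact_force: [0.0, 0.5, -1.5]
width: 0.0215
```

>>> arm_command --moves '[{"x": 0,"y": 0,"z": 0,"wx": 0,"wy": 0,"wz": 0},{"x": 0,"y": 0,"z": 0,"wx": 0,"wy": 0,"wz": 0},{"x": 0,"y": 0,"z": 0,"wx": 0,"wy": 0,"wz": 0},{"x": 0,"y": 0,"z": 0,"wx": 0,"wy": 0,"wz": 0},{"x": 0,"y": 0,"z": 0,"wx": 0,"wy": 0,"wz": 0},{"x": 0,"y": 0,"z": 0,"wx": 0,"wy": 0,"wz": 0},{"x": 0,"y": 0,"z": 0,"wx": 0,"wy": 0,"wz": 0},{"x": 0,"y": 0,"z": 0,"wx": 0,"wy": 0,"wz": 0}]' --gripper 0

```text
t: 13.05
tcp_pos: [0.5726, 0.2474, 0.1675]
ee_rot: [0.805, -0.593, -0.0, -0.0]
contact_force: [0.9, -0.0, 1.3]
width: 0.0877
```

>>> arm_command --moves '[{"x": 0,"y": 0,"z": -0.2,"wx": 0,"wy": 0,"wz": 0},{"x": 0,"y": 0,"z": -0.45,"wx": 0,"wy": 0,"wz": 0},{"x": 0,"y": 0,"z": -0.65,"wx": 0,"wy": 0,"wz": 0},{"x": 0,"y": 0,"z": -0.65,"wx": 0,"wy": 0,"wz": 0},{"x": 0,"y": 0,"z": -0.65,"wx": 0,"wy": 0,"wz": 0}]'

```text
t: 13.68
tcp_pos: [0.5721, 0.2472, 0.2968]
ee_rot: [0.805, -0.593, -0.0, 0.0]
contact_force: [-0.3, 1.0, -0.1]
width: 0.0879
```

```bash
python3 - <<'E'
from h import *
to(.567,-.266,.296); shot('side','s6');shot('top','t6');shot('wrist','w6')
i=cv2.imread('pics/s6.png');j=cv2.imread('pics/t6.png')
cv2.imwrite('pics/s6z.png',np.hstack([cv2.resize(i[30:180,290:380],None,fx=4,fy=4),cv2.resize(j[150:250,130:230],None,fx=4,fy=6)]))
for n in ['s6','t6','w6']:
  P,W=cloud(n);hsv=cv2.cvtColor(P,cv2.COLOR_RGB2HSV).astype(int);H,S=hsv[...,0],hsv[...,1];X,Y,Z=W[...,0],W[...,1],W[...,2]
  m=(abs(H-65)<15)&(S>120)&(Y>.15)&(Y<.35)&(X<.65)&(X>.5)&(Z>.13)
  for a in np.arange(.13,.235,.03):
    mm=m&(Z>a)&(Z<a+.03)
    if mm.sum(): print(n,round(a,3),mm.sum(),np.round((W[mm].min(0)+W[mm].max(0))/2,4),np.round(W[mm].max(0)[2],4))
E
```

```text
t 13.68 tcp [0.5721 0.2472 0.2968] F [-0.3  1.  -0.1] w 0.0879 -> units [2.443 0.785 0.004] tilt [-0.0009 -0.0002]
s6 0.13 41 [0.574  0.2403 0.1508] 0.1597
s6 0.16 87 [0.5735 0.2403 0.1751] 0.1899
s6 0.19 86 [0.5731 0.2385 0.2051] 0.2198
s6 0.22 33 [0.5727 0.2424 0.223 ] 0.2259
t6 0.13 5 [0.5714 0.237  0.1552] 0.159
t6 0.16 38 [0.5715 0.2408 0.1748] 0.1884
t6 0.19 44 [0.5714 0.2414 0.205 ] 0.2196
t6 0.22 72 [0.5744 0.2458 0.223 ] 0.2259
w6 0.13 21 [0.5799 0.2513 0.1541] 0.1598
w6 0.16 112 [0.5798 0.2481 0.1748] 0.1895
w6 0.19 164 [0.5796 0.2484 0.205 ] 0.2199
w6 0.22 418 [0.5755 0.2472 0.2226] 0.2252
```

View pics/s6z.png

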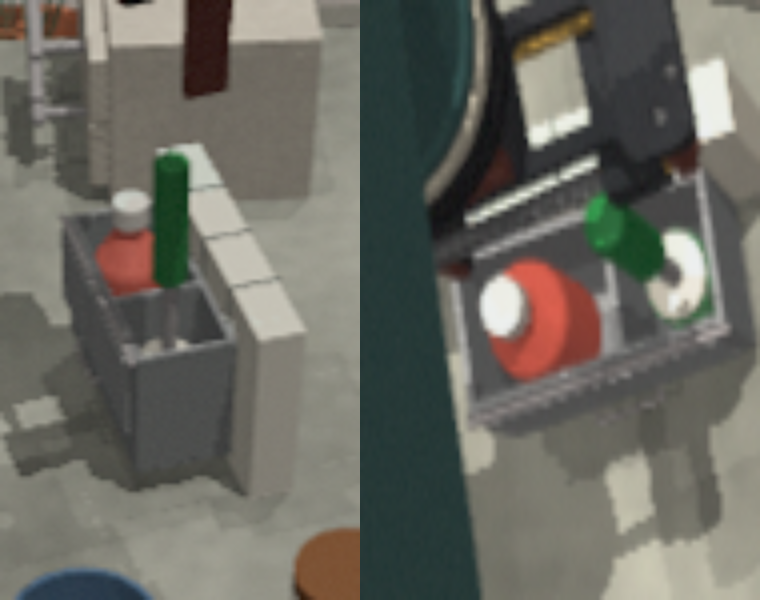

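>>> arm_command --moves '[{"x": 1,"y": 0.32,"z": 0,"wx": 0,"wy": 0,"wz": 0},{"x": 1,"y": 0.32,"z": 0,"wx": 0,"wy": 0,"wz": 0},{"x": 1,"y": 0.32,"z": 0,"wx": 0,"wy": 0,"wz": 0},{"x": 1,"y": 0.32,"z": 0,"wx": 0,"wy": 0,"wz": 0},{"x": 1,"y": 0.32,"z": 0,"wx": 0,"wy": 0,"wz": 0}]' --gripper 1

```text
t: 14.45
tcp_pos: [0.5702, 0.0358, 0.2964]
ee_rot: [0.804, -0.594, -0.001, 0.001]
contact_force: [-0.0, -0.5, 0.4]
width: 0.0408
```

>>> arm_command --moves '[{"x": 1,"y": 0.32,"z": 0,"wx": 0,"wy": 0,"wz": 0},{"x": 1,"y": 0.32,"z": 0,"wx": 0,"wy": 0,"wz": 0},{"x": 1,"y": 0.32,"z": 0,"wx": 0,"wy": 0,"wz": 0},{"x": 1,"y": 0.32,"z": 0,"wx": 0,"wy": 0,"wz": 0},{"x": 1,"y": 0.32,"z": 0,"wx": 0,"wy": 0,"wz": 0}]'

```text
t: 15.08
tcp_pos: [0.569, -0.1724, 0.2967]
ee_rot: [0.805, -0.594, -0.001, -0.0]
contact_force: [-0.3, 0.1, 0.6]
width: 0.0009
```

```bash
python3 - <<'E'
from h import *
to(.567,-.266,.2)
shot('wrist','w7');shot('top','t7');to(.567,-.266,.2)
P,W=cloud('w7');hsv=cv2.cvtColor(P,cv2.COLOR_RGB2HSV).astype(int);H,S=hsv[...,0],hsv[...,1];X,Y,Z=W[...,0],W[...,1],W[...,2]
m=(abs(H-26)<8)&(S>150)&(Y<-.15)&(Z>.122)&(abs(X-.57)<.05)
q=W[m]; print(len(q),(q.min(0)+q.max(0))/2,np.ptp(q,axis=0))
a=cv2.imread('pics/w7.png');b=cv2.imread('pics/t7.png')
cv2.imwrite('pics/m7.png',np.hstack([a[::2,::2],b[100:300,320:]]))
E
```

```text
t 15.07 tcp [ 0.569  -0.1724  0.2967] F [-0.3  0.1  0.6] w 0.0009 -> units [0.445 0.147 0.483] tilt [-0.0008  0.0013]
t 15.18 tcp [ 0.5689 -0.1705  0.2971] F [-0.9  0.  -0.6] w 0.0004 -> units [0.454 0.151 0.485] tilt [-0.0007  0.0017]
3968 [ 0.580196   -0.21562984  0.26639421] [0.05663249 0.13124639 0.288663  ]
```

View pics/m7.png

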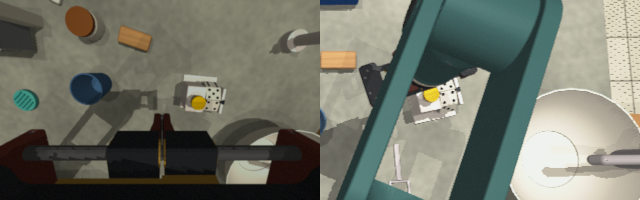

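```bash
python3 - <<'E'
from h import *
P,W=cloud('w7');hsv=cv2.cvtColor(P,cv2.COLOR_RGB2HSV).astype(int);H,S=hsv[...,0],hsv[...,1];Z=W[...,2]
m=(abs(H-26)<8)&(S>150)&(Z>.122)&(Z<.137); v,u=np.nonzero(m[180:230,360:430]); q=W[180:230,360:430][m[180:230,360:430]]
print(len(q),(q.min(0)+q.max(0))/2,np.ptp(q,axis=0),u.mean()+360,v.mean()+180)
E
```

```text
638 [ 0.56856102 -0.26413493  0.12679771] [0.03336255 0.03423622 0.00947001] 395.9435736677116 204.8573667711599
```

>>> arm_command --moves '[{"x": 0.45,"y": 0.15,"z": 0,"wx": 0,"wy": 0,"wz": 0},{"x": 0.45,"y": 0.15,"z": 0,"wx": 0,"wy": 0,"wz": 0},{"x": 0.45,"y": 0.15,"z": 0.2,"wx": 0,"wy": 0,"wz": 0},{"x": 0.45,"y": 0.15,"z": 0.45,"wx": 0,"wy": 0,"wz": 0},{"x": 0.45,"y": 0.15,"z": 0.65,"wx": 0,"wy": 0,"wz": 0},{"x": 0.45,"y": 0.15,"z": 0.75,"wx": 0,"wy": 0,"wz": 0},{"x": 0.45,"y": 0.15,"z": 0.79,"wx": 0,"wy": 0,"wz": 0},{"x": 0.45,"y": 0.15,"z": 0.79,"wx": 0,"wy": 0,"wz": 0}]'

```text
t: 16.18
tcp_pos: [0.5673, -0.2661, 0.1396]
ee_rot: [0.806, -0.593, -0.0, -0.0]
contact_force: [0.1, 0.3, 0.4]
width: 0.0006
```

```bash
python3 - <<'E'
from h import *
to(.567,-.2655,.107)
shot('side','s8')
i=cv2.imread('pics/s8.png');cv2.imwrite('pics/s8z.png',cv2.resize(i[225:375,280:420],None,fx=4,fy=4))
E
```

```text
t 16.18 tcp [ 0.5673 -0.2661  0.1396] F [0.1 0.3 0.4] w 0.0006 -> units [-0.003  0.001  0.163] tilt [-0.0001  0.0005]
```

View pics/s8z.png

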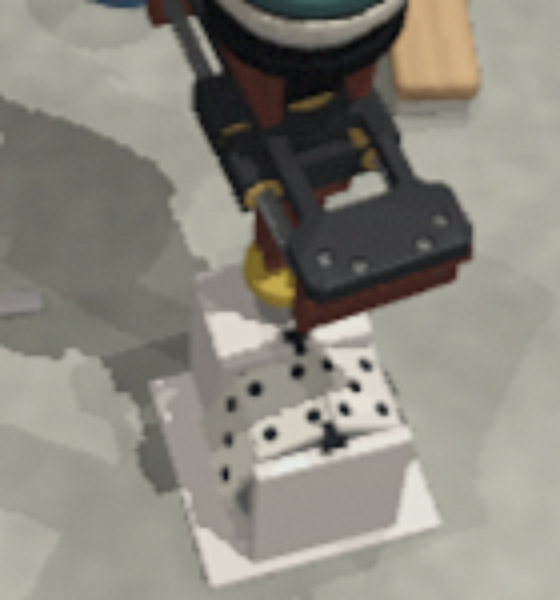

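>>> arm_command --moves '[{"x": 0,"y": 0,"z": 0.05,"wx": 0,"wy": 0,"wz": 0},{"x": 0,"y": 0,"z": 0.09,"wx": 0,"wy": 0,"wz": 0},{"x": 0,"y": 0,"z": 0.13,"wx": 0,"wy": 0,"wz": 0},{"x": 0,"y": 0,"z": 0.155,"wx": 0,"wy": 0,"wz": 0},{"x": 0,"y": 0,"z": 0.165,"wx": 0,"wy": 0,"wz": 0},{"x": 0,"y": 0,"z": 0.165,"wx": 0,"wy": 0,"wz": 0}]'

```text
t: 16.98
tcp_pos: [0.5676, -0.2678, 0.1069]
ee_rot: [0.805, -0.593, 0.001, -0.0]
contact_force: [2.6, 0.5, 5.4]
width: 0.0004
```

>>> arm_command --moves '[{"x": 0,"y": 0,"z": 0.01,"wx": 0,"wy": 0,"wz": 0},{"x": 0,"y": 0,"z": 0.01,"wx": 0,"wy": 0,"wz": 0}]'

```text
t: 17.23
tcp_pos: [0.5678, -0.2678, 0.1066]
ee_rot: [0.805, -0.593, 0.001, -0.0]
contact_force: [-1.6, 3.2, 16.6]
width: 0.0007
```

```bash
python3 - <<'E'
from h import *
to(.567,-.2655,.137)
shot('side','s9')
i=cv2.imread('pics/s9.png');cv2.imwrite('pics/s9z.png',cv2.resize(i[225:375,280:420],None,fx=4,fy=4))
E
```

```text
t 17.23 tcp [ 0.5678 -0.2678  0.1066] F [-1.6  3.2 16.6] w 0.0007 -> units [-0.012  0.    -0.152] tilt [ 0.0023 -0.001 ]
```

View pics/s9z.png

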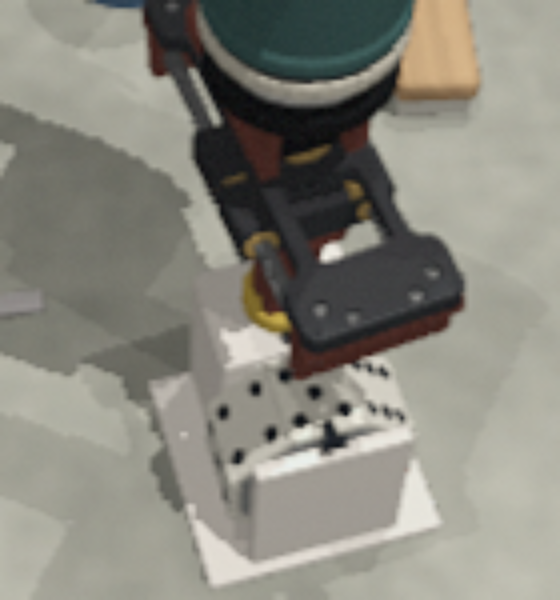

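>>> arm_command --moves '[{"x": 0,"y": 0,"z": -0.08,"wx": 0,"wy": 0,"wz": 0},{"x": 0,"y": 0,"z": -0.175,"wx": 0,"wy": 0,"wz": 0},{"x": 0,"y": 0,"z": -0.175,"wx": 0,"wy": 0,"wz": 0},{"x": 0,"y": 0,"z": -0.175,"wx": 0,"wy": 0,"wz": 0}]'

```text
t: 17.77
tcp_pos: [0.5662, -0.2671, 0.1386]
ee_rot: [0.805, -0.593, -0.001, 0.0]
contact_force: [-1.2, -0.5, 0.1]
width: 0.0004
```

>>> arm_command --moves '[{"x": 0,"y": 0,"z": 0.06,"wx": 0,"wy": 0,"wz": 0},{"x": 0,"y": 0,"z": 0.1,"wx": 0,"wy": 0,"wz": 0},{"x": 0,"y": 0,"z": 0.14,"wx": 0,"wy": 0,"wz": 0},{"x": 0,"y": 0,"z": 0.165,"wx": 0,"wy": 0,"wz": 0},{"x": 0,"y": 0,"z": 0.175,"wx": 0,"wy": 0,"wz": 0},{"x": 0,"y": 0,"z": 0.177,"wx": 0,"wy": 0,"wz": 0},{"x": 0,"y": 0,"z": 0.177,"wx": 0,"wy": 0,"wz": 0}]'

```text
t: 18.65
tcp_pos: [0.5669, -0.2675, 0.1064]
ee_rot: [0.805, -0.593, 0.0, 0.0]
contact_force: [-6.3, 3.3, 24.0]
width: 0.0006
```

>>> arm_command --moves '[{"x": 0,"y": 0,"z": -0.08,"wx": 0,"wy": 0,"wz": 0},{"x": 0,"y": 0,"z": -0.175,"wx": 0,"wy": 0,"wz": 0},{"x": 0,"y": 0,"z": -0.175,"wx": 0,"wy": 0,"wz": 0},{"x": 0,"y": 0,"z": -0.175,"wx": 0,"wy": 0,"wz": 0}]'

```text
t: 19.15
tcp_pos: [0.5662, -0.267, 0.1379]
ee_rot: [0.805, -0.593, -0.001, 0.0]
contact_force: [0.0, -0.8, 0.2]
width: 0.0003
```

```bash
python3 - <<'E'
from h import *
to(.567,-.2655,.137)
shot('side','s10')
i=cv2.imread('pics/s10.png');cv2.imwrite('pics/s10z.png',cv2.resize(i[225:375,280:420],None,fx=4,fy=4))
E
```

```text
t 19.15 tcp [ 0.5662 -0.267   0.1379] F [ 0.  -0.8  0.2] w 0.0003 -> units [-0.006 -0.006  0.004] tilt [-0.0016  0.001 ]
```

View pics/s10z.png

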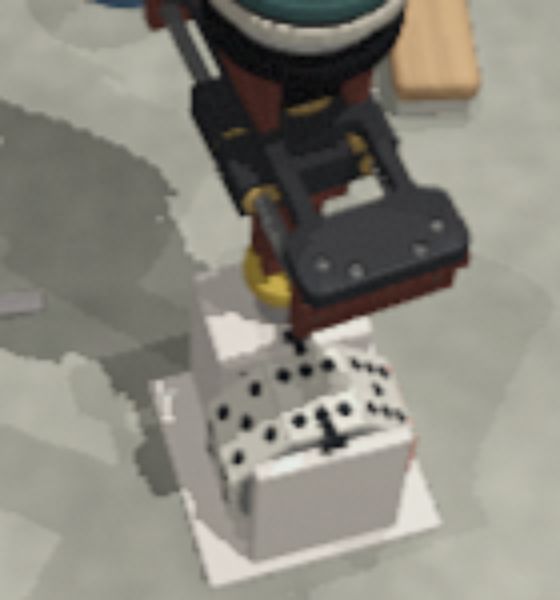

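>>> arm_command --moves '[{"x": 0,"y": 0,"z": 0.06,"wx": 0,"wy": 0,"wz": 0},{"x": 0,"y": 0,"z": 0.1,"wx": 0,"wy": 0,"wz": 0},{"x": 0,"y": 0,"z": 0.14,"wx": 0,"wy": 0,"wz": 0},{"x": 0,"y": 0,"z": 0.165,"wx": 0,"wy": 0,"wz": 0},{"x": 0,"y": 0,"z": 0.173,"wx": 0,"wy": 0,"wz": 0},{"x": 0,"y": 0,"z": 0.175,"wx": 0,"wy": 0,"wz": 0},{"x": 0,"y": 0,"z": 0.175,"wx": 0,"wy": 0,"wz": 0}]'

```text
t: 20.08
tcp_pos: [0.5671, -0.2676, 0.1065]
ee_rot: [0.805, -0.593, 0.001, -0.0]
contact_force: [-5.2, 3.4, 22.7]
width: 0.0002
```

>>> arm_command --moves '[{"x": 0,"y": 0,"z": -0.08,"wx": 0,"wy": 0,"wz": 0},{"x": 0,"y": 0,"z": -0.175,"wx": 0,"wy": 0,"wz": 0},{"x": 0,"y": 0,"z": -0.175,"wx": 0,"wy": 0,"wz": 0},{"x": 0,"y": 0,"z": -0.175,"wx": 0,"wy": 0,"wz": 0}]'

```text
t: 20.58
tcp_pos: [0.5662, -0.267, 0.138]
ee_rot: [0.805, -0.593, -0.001, 0.0]
contact_force: [0.1, -0.4, -0.5]
width: 0.0007
```

```bash
python3 - <<'E'
from h import *
to(.567,-.2655,.137)
shot('side','s11')
i=cv2.imread('pics/s11.png');cv2.imwrite('pics/s11z.png',cv2.resize(i[225:375,280:420],None,fx=4,fy=4))
E
```

```text
t 20.57 tcp [ 0.5662 -0.267   0.138 ] F [ 0.1 -0.4 -0.5] w 0.0007 -> units [-0.006 -0.006  0.005] tilt [-0.0015  0.001 ]
```

View pics/s11z.png

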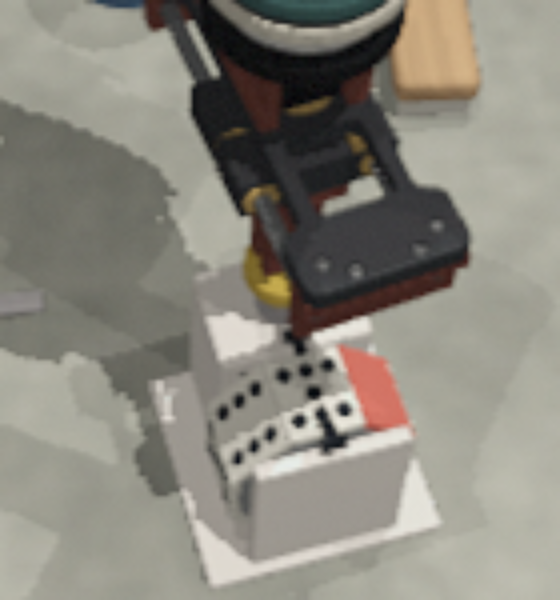

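Seven is on top and coral is next on the right: one more press.

>>> arm_command --moves '[{"x": 0,"y": 0,"z": 0.06,"wx": 0,"wy": 0,"wz": 0},{"x": 0,"y": 0,"z": 0.1,"wx": 0,"wy": 0,"wz": 0},{"x": 0,"y": 0,"z": 0.14,"wx": 0,"wy": 0,"wz": 0},{"x": 0,"y": 0,"z": 0.165,"wx": 0,"wy": 0,"wz": 0},{"x": 0,"y": 0,"z": 0.173,"wx": 0,"wy": 0,"wz": 0},{"x": 0,"y": 0,"z": 0.175,"wx": 0,"wy": 0,"wz": 0},{"x": 0,"y": 0,"z": 0.175,"wx": 0,"wy": 0,"wz": 0}]'

```text
t: 21.5
tcp_pos: [0.5671, -0.2675, 0.1064]
ee_rot: [0.805, -0.593, 0.001, -0.0]
contact_force: [-6.0, 3.3, 23.5]
width: 0.0006
```

>>> arm_command --moves '[{"x": 0,"y": 0,"z": -0.1,"wx": 0,"wy": 0,"wz": 0},{"x": 0,"y": 0,"z": -0.25,"wx": 0,"wy": 0,"wz": 0},{"x": 0,"y": 0,"z": -0.5,"wx": 0,"wy": 0,"wz": 0},{"x": 0,"y": 0,"z": -0.8,"wx": 0,"wy": 0,"wz": 0},{"x": -0.5,"y": 0.5,"z": -0.8,"wx": 0,"wy": 0,"wz": 0},{"x": -0.9,"y": 0.5,"z": -0.8,"wx": 0,"wy": 0,"wz": 0},{"x": -0.9,"y": 0.5,"z": -0.8,"wx": 0,"wy": 0,"wz": 0},{"x": -0.9,"y": 0.5,"z": -0.8,"wx": 0,"wy": 0,"wz": 0}]'

```text
t: 22.5
tcp_pos: [0.4147, -0.1224, 0.263]
ee_rot: [0.805, -0.593, -0.002, 0.0]
contact_force: [0.6, -0.5, 0.1]
width: 0.0004
```

```bash
python3 - <<'E'
from h import *
to(.567,-.2655,.137)
shot('side','s12');shot('top','t12')
for n in ['s12','t12']:
  P,W=cloud(n);hsv=cv2.cvtColor(P,cv2.COLOR_RGB2HSV).astype(int);H,S=hsv[...,0],hsv[...,1];X,Y,Z=W[...,0],W[...,1],W[...,2]
  m=(abs(H-65)<15)&(S>120)&(Y>.15)&(Y<.35)&(X<.65)&(X>.5)&(Z>.13)
  if m.any(): print('brush',n,np.round(np.median(W[m],0),4),W[m].max(0))
  m=(abs(H-26)<8)&(S>150)&(Y<-.15)&(Y>-.35)&(Z>.1)&(Z<.15)
  if m.any(): print('plunger',n,np.round(np.median(W[m],0),4))
  m=((H<8)|(H>172))&(S>90)&(Y<-.2)&(Y>-.4)&(abs(X-.57)<.07)&(Z>.05)
  if m.any(): print('coral',n,m.sum(),np.round(np.median(W[m],0),4),np.ptp(W[m],axis=0))
  m=(abs(H-107)<12)&(S>80)&(abs(Y)<.1)&(abs(X-.53)<.08)&(Z>.09)&(Z<.11)
  if m.any(): q=W[m]; print('tumbler',(q.min(0)+q.max(0))/2)
E
```

```text
t 22.5 tcp [ 0.4147 -0.1224  0.263 ] F [ 0.6 -0.5  0.1] w 0.0004 -> units [ 0.911 -0.516  0.626] tilt [-0.003   0.0018]
brush s12 [0.5726 0.2386 0.1894] [0.58264278 0.25164413 0.22702825]
plunger s12 [ 0.5659 -0.2692  0.1287]
coral s12 397 [ 0.5764 -0.3118  0.0939] [0.03911476 0.04559596 0.01556052]
tumbler [0.51056072 0.01005979 0.09655947]
brush t12 [0.5715 0.2405 0.2182] [0.58431685 0.25522431 0.22718702]
plunger t12 [ 0.5669 -0.2646  0.1288]
coral t12 230 [ 0.5778 -0.3113  0.0933] [0.03823651 0.04355073 0.01047711]
tumbler [0.5110198  0.01199826 0.09774831]
```

View pics/s12.png

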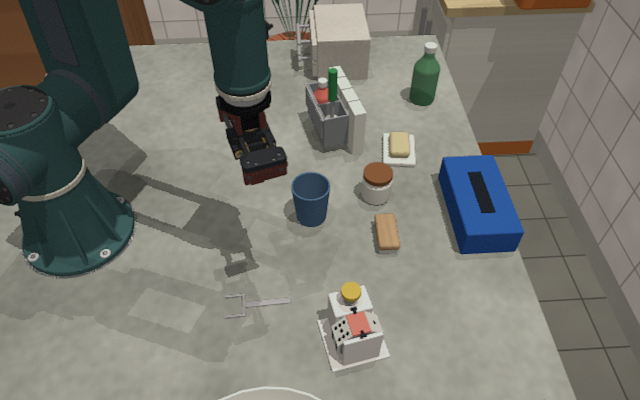

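```bash
python3 -c "
from rig import ctrl
print(ctrl.close_job())"
```

```text
the job is handed in; nothing more can be done
None
```

The whole job was carried out and handed in at about 22.5 s; the hand-in gave no verdict.

**Tumbler:** I lifted the brush and scrubbed the tumbler down, up and down again. By my estimate the underside of the brush came within about 9 mm of the inner floor on the first stroke, rose to about 73 mm, then went down to about 7 mm.

**Brush:** It is back in its compartment, released and upright, with the handle top at about z 0.224 m. That matches its starting height.

**Counter:** Four full presses of the plunger took the drum from between panels 4 and 5 to 5, 6, 7 and then coral. Each press ended at the hard stop with 16–24 N.

**Last checks:**
- The coral panel faces up between the pointers at z about 0.094 m, as it should be.
- The plunger is up, with its cap at about 0.129 m.
- The tumbler rim centre is within about 2 mm of where it started.
- The bystanders look undisturbed in the last picture; I did not measure them.
- The arm is clear of everything.

No check failed. The only problem was at the start, when the first move calls were refused for missing keys; nothing moved, and I re-sent them with all six numbers.

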